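# Park the bench tools in their holders

## Task

Clear the bench for the day: put the block plane in the long narrow cradle, the cork sanding block in the rectangular tray, the round wax tin in the round cup, and the steel bench dog foot first into the hole of the thick block, pushed home until its head rests on the wood. Each must end upright, the first three flat on the floor of their holders; set them down rather than drop them, in any order, and leave the pine offcut and the try square where they lie.

Things in the scene. Friction and masses are not known exactly. Their poses are not given: they have to be found in the camera images.
- plane: block plane, loose: dark steel body with brass cap on its slanting top and a small dark wood knob; 120 long (own x) x 44 wide (own y), flat parallel sides 36 high, cap and knob up to 52 high; about 0.55 kg. Origin: centre of the sole, z up. Grip it across the 44 mm width at the middle, on the upper part of the sides (15 mm or more above the sole) so that the fingers clear the cradle's rim. Either end may face either way in the cradle
- sander: brown cork sanding block, loose: 80 long (own x) x 55 wide (own y) x 38 high, about 0.12 kg. Origin: centre of the underside, z up. Grip it across the 55 mm width on the upper part, 15 mm or more above its underside. Either end may face either way in the tray
- tin: round flat wax tin of bare metal with a brass disc on its lid, loose: 58 diameter, 36 high, about 0.15 kg. Origin: centre of the underside, z up. Grip it across the diameter on the upper part, 15 mm or more above its underside
- dog: steel bench dog standing on its foot, loose: round shank 24 diameter and 36 long with a 2 mm (radial) by 3 mm (high) chamfer at the foot, and on top of it a round head 36 diameter and 24 high (60 high over all); about 0.22 kg. Origin: centre of the foot's underside, z up. Grip it by the head
- cradle: long narrow shallow wooden tray, fixed: outside 152 (own x) x 76 (own y), rim 11 above the bench, walls 6 thick, inside 140 x 64, inner floor about 6 above the bench. Origin: centre of its underside on the bench. Holder of the block plane, whose length lies along the cradle's x
- tray: shallow rectangular wooden tray, shorter and broader than the cradle, fixed: outside 112 (own x) x 87 (own y), rim 11 above the bench, walls 6 thick, inside 100 x 75, inner floor about 6 above the bench. Origin: centre of its underside. Holder of the sanding block, whose length lies along the tray's x
- cup: shallow round wooden dish, fixed: outside 90 diameter, inside 78, rim 11 above the bench, inner floor 5 above the bench. Origin: centre of its underside. Holder of the wax tin
- dogblock: thick square wooden block, fixed: 76 x 76 x 45 high, with one vertical through hole of 26 diameter in the centre of its top. Origin: centre of its underside. Holder of the bench dog: when home, the head's underside rests on the block's top, the foot's underside being 9 above the bench
- offcut: bystander: pale bare pine offcut, loose, 90 x 45 x 20 high, lower than the sanding block. Origin: centre of the underside. Not to be moved
- square: bystander: small try square lying flat, loose: dark wood stock 80 (own x) x 18 x 14 high, its origin at the centre of the stock's underside; steel blade 22 wide and 4 thick reaching out about 109 to its own +y from x = 29. Not to be moved

How it is judged (in metres and radians):
At the end, for the whole second after the job is handed in: Plane flat in the cradle and sanding block flat in the tray (centres within 18 mm, lengthwise), tin flat in the cup (15 mm), bench dog in the block's hole (3 mm) with its head within 4 mm of the block; all upright within 0.08 rad, at rest, released (horizontal distance between plane and cradle below 0.018 m and z of plane in the frame of cradle below 0.009 m and angle between each of plane, sander, tin, dog's own z axis and vertical below 0.08 rad and linear speed of each of plane, sander, tin, dog below 0.02 m/s and contact force between the fingers and plane below 0.1 N and horizontal distance between sander and tray below 0.018 m and z of sander in the frame of tray below 0.009 m and contact force between the fingers and sander below 0.1 N and horizontal distance between tin and cup below 0.015 m and z of tin in the frame of cup below 0.009 m and contact force between the fingers and tin below 0.1 N and horizontal distance between dog and dogblock below 0.003 m and z of dog in the frame of dogblock below 0.013 m and contact force between the fingers and dog below 0.1 N and angle between the x axis of plane and the x axis of cradle, either way round below 0.3 rad and angle between the x axis of sander and the x axis of tray, either way round below 0.4 rad); the robot touches nothing.
It fails at once if the pine offcut is moved more than 30 mm or knocked over (distance of offcut from where it was at the start of the episode above 0.03 m or angle between offcut's own z axis and vertical above 0.5 rad).
It fails at once if the try square is moved more than 30 mm or knocked over (distance of square from where it was at the start of the episode above 0.03 m or angle between square's own z axis and vertical above 0.5 rad).
It fails at once if the block plane is let fall over its holder from about 25 mm or more instead of being set down (horizontal distance between plane and cradle below 0.05 m and linear speed of plane above 0.65 m/s and contact force between the fingers and plane below 0.05 N).
It fails at once if the sanding block is let fall over its holder from about 25 mm or more instead of being set down (horizontal distance between sander and tray below 0.05 m and linear speed of sander above 0.65 m/s and contact force between the fingers and sander below 0.05 N).
It fails at once if the wax tin is let fall over its holder from about 25 mm or more instead of being set down (horizontal distance between tin and cup below 0.05 m and linear speed of tin above 0.65 m/s and contact force between the fingers and tin below 0.05 N).
It also fails if it takes over 128 s, if anything falls off the work surface, if the arm or the gripper's body presses on something with over 40 N, if the wrist force passes 120 N, or if a joint passes its speed limit or range.

## Robot

A 7-joint arm with a two-finger parallel gripper is mounted at the origin on the work surface. World frame = base frame: x ahead of the robot, y to its left, z up, the work surface at z = 0. Lengths are in mm, angles in rad, forces in N, time in s.
With the tool pointing down it reaches from about 350 to 900 mm from the base axis. Payload 7.2 kg.
Tool frame: the origin (TCP) lies at the very end of the fingers, on their centre line; the grasp point (between the pads) lies 19 mm behind it; z points along the fingers, y is the line along which they close (so a half turn about z gives the same grasp; the last joint's range is limited). The gripper opens to 85 mm and grips with 20 to 120 N. Pads are 22 mm wide; open, the fingers measure 114 mm over their backs; the gripper's body (76 mm by 85 mm) begins 54 mm behind the grasp point. The pads swing forward as they close: fully open they stand 13 mm farther back than shut.
Start: joints at [1.204, 0.411, -0.013, 1.596, 0.006, 1.134, -0.082], TCP at [183.971, -597.313, 231.297] pointing down, gripper open.
Joint ranges: [-2.95, 2.95], [-0.29, 1.99], [-1.47, 1.44], [0.14, 2.54], [-1.03, 4.17], [0.13, 1.85], [-2.86, 2.86]. Speed limits (rad/s): [2.39, 2.39, 3.01, 3.01, 3.14, 3.14, 3.14].

## Interface

Orientations are given as a unit quaternion [x, y, z, w].
In Python, from cell import state, optics, workorder gives the robot as it stands.
- The arm moves only by the tool drive_tool, never from a script. Its argument "moves" is a list of rows, each an object of numbers: "dx", "dy", "dz": the shift along the tool's x, y, z in m; "roll": the turn about the tool's z in rad. In form: [{"dx": .., "dy": .., "dz": .., "roll": ..}, ...]. A call has 1 to 5 rows; each row is the pose to reach, as a shift and turn from the pose commanded when the call began, along the tool's axes at that moment; what a row does not reach only later rows make up. A row lasts 1/8 s, in which the tool goes at most 62.5 mm and 10.7 degrees, less where a joint would pass 70% of its speed; a pose out of reach is approached as far as the arm can. A call with a gripper value outside its range is refused whole. "fingers" is the finger opening in m, from 0 to 0.0854, set as the call begins (left out, the last holds). The fingers move at their own pace and stop on an object; "squeeze" is the grip in N (left out, the last holds). Time passes only in rows, so rows that repeat a pose let the fingers close. It gives the time, the measured TCP pose, the force, the opening and the grip force at its end, in the units of the state.
- state(): the state, without advancing time (a new reading comes with each control period).
- optics.grab_frame(name): name is "scene" or "top"; returns the picture (420x560x3 uint8, red, green, blue); there is no depth.
- optics.calibration(name): a dict with "fx", "fy", "cx", "cy" (pixels), "R" (3x3) and "t" (3): a world point X has camera coordinates R X + t. Camera axes: x right, y down, z forward; pixel columns grow to the right and rows downward; lengths in mm; the calibration is good to about 2 mm. A picture is of the moment at which its call begins. calibration takes no time and is no camera call.
- workorder.sign_off(): hands the job in; it is judged then, once.
The state is a dict: "time_s": time; "joint_positions": joint angles; "qvel": joint speeds; "tau": joint torques, N m; "tool_pos": TCP position; "tool_rot": TCP orientation; "wrist_force": force on the tool from outside, world axes, zero at the start; "ft_torque": the same for the moment, N m; "width": finger opening in mm; "finger_force": force on a finger pad.
Only numpy, scipy, OpenCV 4.12 (cv2) and the standard library are available. Lean on these libraries where they do the work, as an engineer would, in place of code of your own. Each camera call takes 0.05 s, during which the arm holds its last target. There are 200 camera calls.

## Working session

There is one attempt and no reset: what is moved stays moved. The work goes in short steps, Python scripts to look and compute and a tool call to move; the robot and the scene stay as the last step left them, time stands still between calls to the robot, and variables do not carry over. Pictures are saved under pics/ and viewed, at most 14 in all, crops included, and the job is handed in when it is done.

Besides the shell and the picture viewer there is one more tool, called after "Emit:" as name([rows], argument=value, ...), one row to a line, values as JSON. drive_tool: Moves the arm, as the interface text tells. Its arguments: {"type":"object","properties":{"moves":{"type":"array"},"fingers":{"type":"number"},"squeeze":{"type":"number"}},"required":["moves"]}

```bash
ls; mkdir -p pics
python3 - <<'E'
from cell import state, optics
import cv2
print(state())
for n in("scene","top"):
    cv2.imwrite(f"pics/{n}0.png",optics.grab_frame(n)[:,:,::-1]); print(n,optics.calibration(n))
E
```

```text
pics
{'time_s': 0.0, 'joint_positions': array([ 1.20381092,  0.41188337, -0.01273178,  1.5970559 ,  0.00562701,
        1.13434045, -0.08216685]), 'qvel': array([ 1.11080344e-03, -1.15159342e-03, -4.49165302e-05, -5.03539354e-04,
       -1.29222543e-03, -1.19480168e-03, -1.45277242e-04]), 'tau': array([ 2.84620080e-05, -6.00642085e+01,  6.82037417e-01, -2.99408752e+01,
        1.37758683e-02,  1.07733798e-02, -1.81627566e-07]), 'tool_pos': array([ 183.78463347, -596.82833024,  230.4584459 ]), 'tool_rot': array([ 9.88854807e-01,  1.48880791e-01, -1.88876521e-04, -8.03730311e-04]), 'wrist_force': array([ 1.03469948, -0.55150684,  1.358221  ]), 'ft_torque': array([0.08492482, 0.05591371, 0.02136825]), 'finger_force': 0.0, 'width': 85.65212299986698}
scene {'fx': 457.7432847116361, 'fy': 457.7432847116361, 'cx': 281.5774907885817, 'cy': 200.4359644391132, 'R': array([[-0.71339196,  0.70074785, -0.00493593],
       [ 0.58382767,  0.59043693, -0.55725172],
       [-0.38757859, -0.40042063, -0.83032895]]), 't': array([ 378.69487481, -264.22722772, 1197.41741969])}
top {'fx': 523.8230003461659, 'fy': 523.8230003461659, 'cx': 285.27791804860857, 'cy': 203.13792517196998, 'R': array([[ 0.02179444, -0.99962323, -0.01668526],
       [-0.99246891, -0.0196202 , -0.12091531],
       [ 0.12054239,  0.01919488, -0.99252259]]), 't': array([  -9.16941193,  519.52968603, 1042.42120809])}
```

View pics/top0.png

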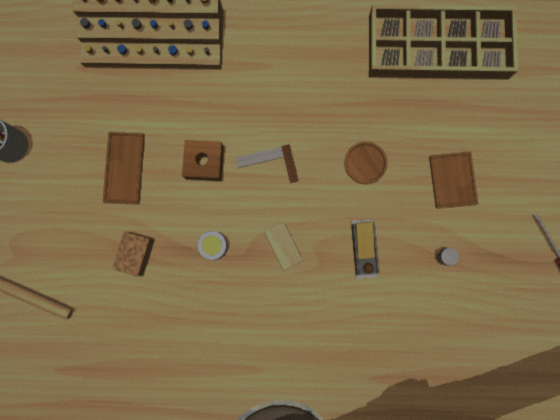

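View pics/scene0.png

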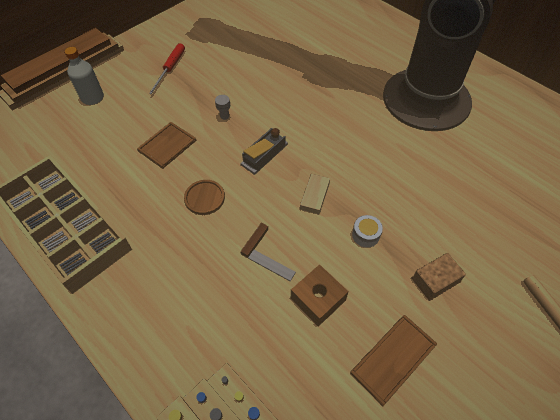

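Run:
```python
import cv2
im=cv2.imread("pics/top0.png")
for n,x0 in(("L",90),("R",330)):
    c=cv2.resize(im[120:290,x0:x0+160],None,fx=3.5,fy=3.5,interpolation=cv2.INTER_CUBIC)
    c=cv2.convertScaleAbs(c,alpha=1.6)
    cv2.imwrite(f"pics/top0{n}.png",c)
```

```text
(no output)
```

View pics/top0L.png

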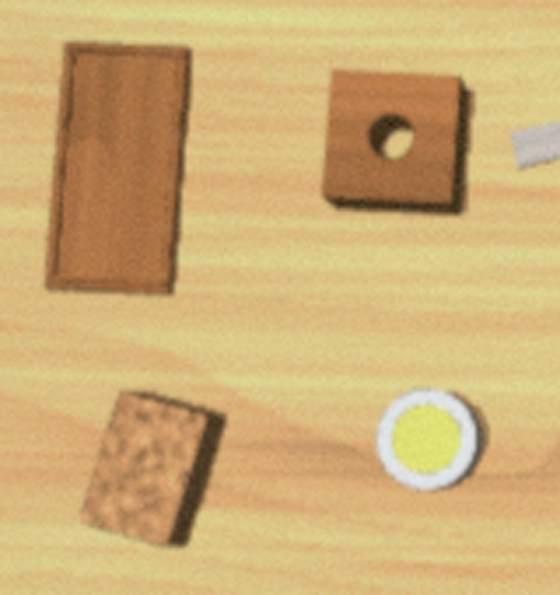

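View pics/top0R.png

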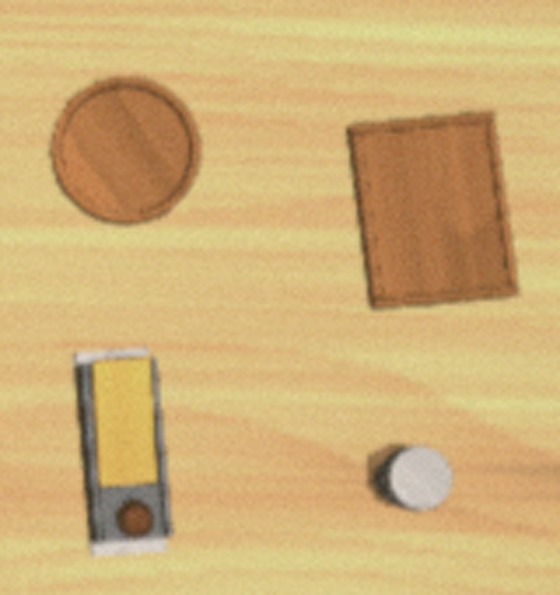

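```bash
cat > h.py <<'E'
import numpy as np
from cell import state, optics
from scipy.spatial.transform import Rotation as Ro
C={n:optics.calibration(n) for n in("top","scene")}
def w(cam,u,v,z):
    c=C[cam];R=np.array(c["R"]);d=R.T@[(u-c["cx"])/c["fx"],(v-c["cy"])/c["fy"],1];o=-R.T@np.array(c["t"])
    return (o+d*(z-o[2])/d[2])[:2]
def px(cam,X):
    c=C[cam];p=np.array(c["R"])@X+c["t"];return np.array([c["fx"]*p[0]/p[2]+c["cx"],c["fy"]*p[1]/p[2]+c["cy"]])
def to(x,y,z,close=None):
    """shift in tool axes (m) from measured pose to TCP target mm; close = world angle of finger line"""
    s=state();R=Ro.from_quat(s["tool_rot"]).as_matrix()
    d=R.T@(np.array([x,y,z])-s["tool_pos"])/1000
    r=0
    if close is not None:
        a=np.arctan2(R[1,1],R[0,1]); r=-((close-a+np.pi/2)%np.pi-np.pi/2)
    print("t%.1f pos"%s["time_s"],s["tool_pos"].round(1),"move",d.round(4),"roll",round(r,3),"w%.1f j7 %.2f"%(s["width"],s["joint_positions"][6]))
E
python3 - <<'E'
from h import *
P={"cradle":(90,11,[(66,44),(190,48),(172,293),(48,290)]),"dogblock":(90,45,[(333,70),(463,77),(458,203),(324,195)]),"hole":(90,45,[(392,136)]),
"sander":(90,38,[(130,392),(215,411),(176,545),(84,521)]),"tin":(90,36,[(428,440)]),"cup":(330,11,[(125,150)]),
"tray":(330,11,[(347,127),(493,112),(518,295),(373,308)]),"plane":(330,15,[(77,354),(147,349),(168,547),(92,553)]),"dog":(330,60,[(419,478)])}
for n,(x0,z,p) in P.items():
    q=np.array([w("top",x0+(u+.5)/3.5-.5,120+(v+.5)/3.5-.5,z) for u,v in p]);m=q.mean(0)
    print(n,m.round(1),end=" ")
    if len(q)==4:
        L=q[0]+q[1]-q[2]-q[3];S=q[0]+q[3]-q[1]-q[2]
        print("L%.0f W%.0f angL %.3f angW %.3f"%(np.linalg.norm(L)/2,np.linalg.norm(S)/2,np.arctan2(L[1],L[0]),np.arctan2(S[1],S[0])),end=" ")
    print("scene px",px("scene",np.array([*m,z])).round(1))
for n,p,z in(("offcut",[(265,233),(285,223),(301,261),(281,270)],20),("square",[(283,147),(298,181),(237,161)],10)):
    print(n,[w("top",*q,z).round(0) for q in p])
import cv2
im=cv2.imread("pics/scene0.png")
a=cv2.resize(im[240:330,280:480],None,fx=4,fy=4,interpolation=2)
cv2.imwrite("pics/s1.png",cv2.convertScaleAbs(a,alpha=1.6))
a=cv2.resize(im[85:185,130:310],None,fx=4,fy=4,interpolation=2)
cv2.imwrite("pics/s2.png",cv2.convertScaleAbs(a,alpha=1.6))
E
```

```text
cradle [591.2 346. ] L151 W76 angL -0.013 angW 1.561 scene px [392.8 356.1]
dogblock [606.8 173.4] L75 W78 angL -0.014 angW 1.532 scene px [317.5 290. ]
hole [606.8 174.9] scene px [318.1 290.5]
sander [411.  307.7] L79 W53 angL -0.261 angW 1.358 scene px [437.5 271. ]
tin [430.  148.3] scene px [367.  226.8]
cup [ 611.5 -164.6] scene px [203.8 195.7]
tray [ 578.5 -347.9] L111 W87 angL 0.120 angW 1.687 scene px [166.3 143.2]
plane [ 431.5 -162.2] L116 W43 angL 0.094 angW 1.667 scene px [263.5 151.2]
dog [ 417.7 -322.9] scene px [221.7 100.1]
offcut [array([458.,  42.]), array([480.,   2.]), array([403., -33.]), array([383.,   8.])]
square [array([642.,   9.]), array([570., -24.]), array([610., 106.])]
```

View pics/s1.png

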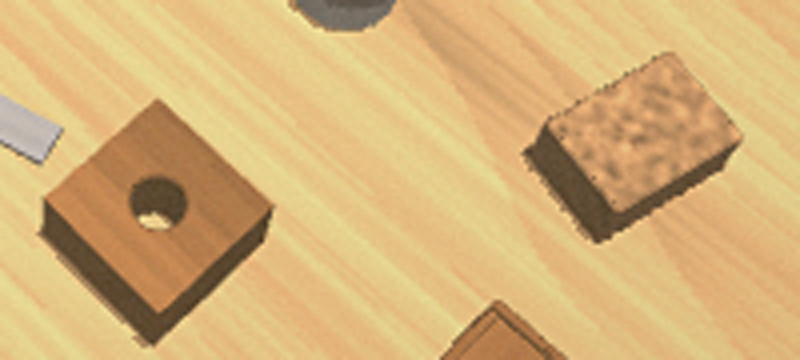

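View pics/s2.png

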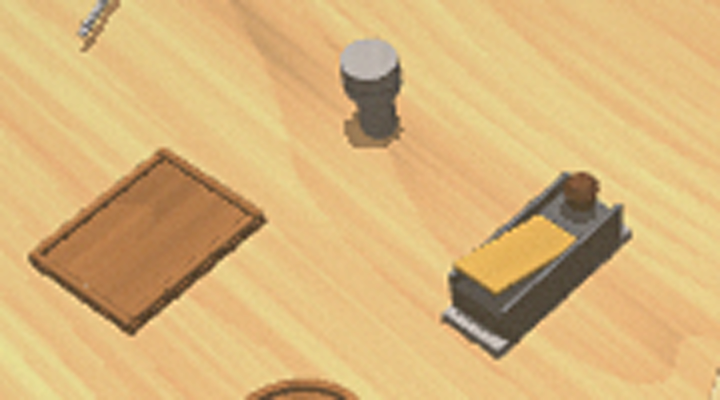

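Run:
```python
from h import *
f=lambda u,v,x0,y0:(x0+(u+.5)/4-.5,y0+(v+.5)/4-.5)
q=[w("scene",*f(u,v,280,240),38) for u,v in[(549,123),(673,53),(741,135),(617,213)]]
print("sander",np.mean(q,0),q)
print("hole",w("scene",*f(158,203,280,240),45)); 
q=[w("scene",*f(u,v,280,240),45) for u,v in[(157,99),(273,208),(157,313),(43,203)]];print("block",np.mean(q,0))
print("dog",w("scene",*f(371,60,130,85),60))
q=[w("scene",*f(u,v,130,85),11) for u,v in[(163,149),(266,217),(133,333),(29,259)]];print("tray",np.mean(q,0))
to(417,-322,140,1.87)
```

```text
sander [408.20771513 313.65369115] [array([438.17684677, 278.94960237]), array([363.71042708, 299.33704018]), array([377.72784362, 347.45777535]), array([453.21574305, 328.87034671])]
hole [605.18607392 176.08958237]
block [605.70054209 176.20762778]
dog [ 415.50853952 -322.94014908]
tray [ 579.42509078 -344.88866634]
t0.1 pos [ 183.8 -596.9  230.5] move [ 0.3038 -0.1939  0.0908] roll -0.0 w85.2 j7 -0.08
```

Emit:
drive_tool([
  {"dx":0.06,"dy":-0.04,"dz":0.02},
  {"dx":0.12,"dy":-0.08,"dz":0.04},
  {"dx":0.18,"dy":-0.12,"dz":0.06},
  {"dx":0.24,"dy":-0.16,"dz":0.08},
  {"dx":0.304,"dy":-0.194,"dz":0.091},
], fingers=0.085)

```text
$.moves[0]: bad value
```

Emit:
drive_tool([
  {"dz":0},
  {"dz":0.0},
  {"dz":0},
])

```text
$.moves[0]: bad value
```

Run:
```python
from h import *
to(416.6,-322.9,42)
```

```text
t0.1 pos [ 183.8 -596.9  230.5] move [ 0.3031 -0.1931  0.1888] roll 0 w85.2 j7 -0.08
```

Every key seems to be required in each row.

Emit:
drive_tool([
  {"dx":0.05,"dy":-0.03,"dz":0.0,"roll":0.0},
  {"dx":0.1,"dy":-0.06,"dz":0.02,"roll":0.0},
  {"dx":0.15,"dy":-0.09,"dz":0.04,"roll":0.0},
  {"dx":0.2,"dy":-0.12,"dz":0.06,"roll":0.0},
  {"dx":0.25,"dy":-0.15,"dz":0.08,"roll":0.0},
], fingers=0.085)

```text
time_s: 0.72
tool_pos: [379.6, -378.8, 150.6]
tool_rot: [0.989, 0.149, 0.0, 0.0]
wrist_force: [1.1, -0.9, 0.2]
width: 85.0
finger_force: 0.0
```

Emit:
drive_tool([
  {"dx":0.03,"dy":-0.03,"dz":0.005,"roll":0.0},
  {"dx":0.053,"dy":-0.043,"dz":0.01,"roll":0.0},
  {"dx":0.053,"dy":-0.043,"dz":0.01,"roll":0.0},
  {"dx":0.053,"dy":-0.043,"dz":0.01,"roll":0.0},
])

```text
time_s: 1.23
tool_pos: [416.1, -324.4, 141.2]
tool_rot: [0.989, 0.149, -0.0, 0.0]
wrist_force: [-0.7, -0.3, 0.1]
width: 84.7
finger_force: 0.0
```

Run:
```python
from h import *
to(416.6,-322.9,42)
```

```text
t1.2 pos [ 416.1 -324.4  141.2] move [ 0.001  -0.0013  0.0992] roll 0 w84.7 j7 -0.77
```

Emit:
drive_tool([
  {"dx":0.001,"dy":-0.001,"dz":0.045,"roll":0.0},
  {"dx":0.001,"dy":-0.001,"dz":0.08,"roll":0.0},
  {"dx":0.001,"dy":-0.001,"dz":0.099,"roll":0.0},
  {"dx":0.001,"dy":-0.001,"dz":0.099,"roll":0.0},
])

```text
time_s: 1.72
tool_pos: [415.6, -323.1, 41.1]
tool_rot: [0.989, 0.148, -0.001, -0.001]
wrist_force: [0.4, 0.3, 0.8]
width: 85.3
finger_force: 0.0
```

Emit:
drive_tool([
  {"dx":0,"dy":0,"dz":0,"roll":0},
  {"dx":0,"dy":0,"dz":0,"roll":0},
  {"dx":0,"dy":0,"dz":0,"roll":0},
  {"dx":0,"dy":0,"dz":0,"roll":0},
  {"dx":0,"dy":0,"dz":0,"roll":0},
], fingers=0.02, squeeze=60)

```text
time_s: 2.35
tool_pos: [418.0, -322.9, 43.5]
tool_rot: [0.989, 0.149, 0.001, 0.001]
wrist_force: [-1.6, 0.1, 7.0]
width: 34.0
finger_force: 59.0
```

Emit:
drive_tool([
  {"dx":0,"dy":0,"dz":0,"roll":0},
  {"dx":0,"dy":0,"dz":0,"roll":0},
  {"dx":0,"dy":0,"dz":0,"roll":0},
  {"dx":0,"dy":0,"dz":0,"roll":0},
])

```text
time_s: 2.85
tool_pos: [418.0, -322.8, 43.5]
tool_rot: [0.989, 0.149, 0.001, 0.001]
wrist_force: [-1.5, -0.1, 7.4]
width: 33.8
finger_force: 59.0
```

Emit:
drive_tool([
  {"dx":0,"dy":0,"dz":-0.02,"roll":0},
  {"dx":0,"dy":0,"dz":-0.05,"roll":0},
  {"dx":0,"dy":0,"dz":-0.08,"roll":0},
  {"dx":0,"dy":0,"dz":-0.1,"roll":0},
  {"dx":0,"dy":0,"dz":-0.1,"roll":0},
])

```text
time_s: 3.48
tool_pos: [418.2, -323.0, 143.9]
tool_rot: [0.989, 0.149, 0.001, 0.001]
wrist_force: [0.2, 0.0, -2.1]
width: 33.6
finger_force: 59.9
```

Run:
```python
from h import *
import cv2
to(606,174.8,145)
a=optics.grab_frame("scene")[:,:,::-1];b=px("scene",np.array([417,-323,120])).astype(int);print(b,state()["joint_positions"].round(2),state()["wrist_force"])
y,x=max(b[1]-75,0),b[0]-100
cv2.imwrite("pics/d1.png",cv2.convertScaleAbs(cv2.resize(a[y:y+150,x:x+200],None,fx=4,fy=4,interpolation=2),alpha=1.6))
```

```text
t3.5 pos [ 418.2 -323.   143.9] move [ 0.326  -0.4204 -0.0016] roll 0 w33.6 j7 -0.77
[218  80] [ 0.69  0.35 -0.16  1.92  0.07  0.87 -0.77] [ 0.49891016 -0.56175361 -2.7086024 ]
```

View pics/d1.png

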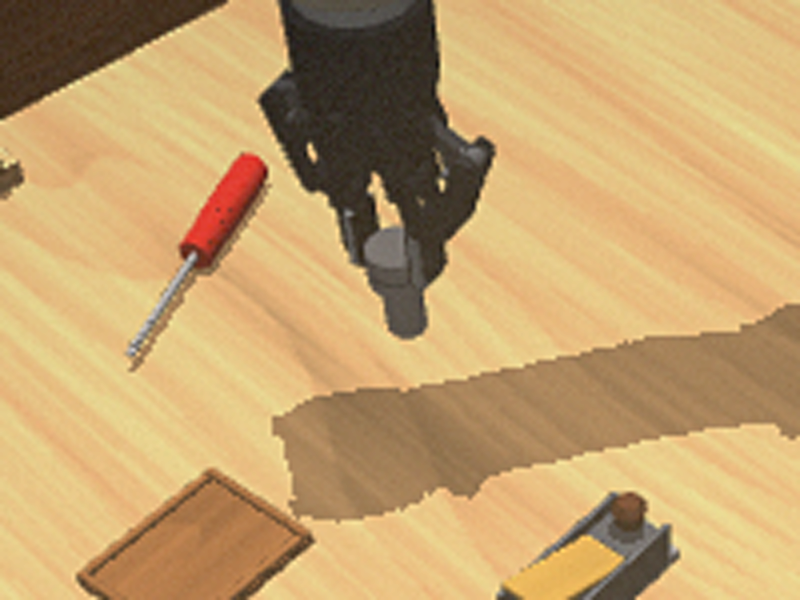

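Emit:
drive_tool([
  {"dx":0.03,"dy":-0.04,"dz":0,"roll":0},
  {"dx":0.06,"dy":-0.08,"dz":0,"roll":0},
  {"dx":0.09,"dy":-0.12,"dz":0,"roll":0},
  {"dx":0.12,"dy":-0.16,"dz":0,"roll":0},
  {"dx":0.15,"dy":-0.2,"dz":0,"roll":0},
])

```text
time_s: 4.15
tool_pos: [501.4, -85.6, 141.0]
tool_rot: [0.989, 0.149, -0.001, -0.0]
wrist_force: [1.3, 0.1, -1.4]
width: 33.8
finger_force: 60.1
```

Emit:
drive_tool([
  {"dx":0.03,"dy":-0.04,"dz":0,"roll":0},
  {"dx":0.06,"dy":-0.08,"dz":0,"roll":0},
  {"dx":0.09,"dy":-0.12,"dz":0,"roll":0},
  {"dx":0.12,"dy":-0.16,"dz":0,"roll":0},
  {"dx":0.15,"dy":-0.19,"dz":0,"roll":0},
])

```text
time_s: 4.78
tool_pos: [588.6, 140.8, 140.6]
tool_rot: [0.989, 0.15, -0.001, -0.0]
wrist_force: [0.6, -0.2, -2.2]
width: 33.4
finger_force: 60.1
```

Emit:
drive_tool([
  {"dx":0.015,"dy":-0.02,"dz":0.01,"roll":0},
  {"dx":0.026,"dy":-0.03,"dz":0.025,"roll":0},
  {"dx":0.026,"dy":-0.03,"dz":0.03,"roll":0},
  {"dx":0.026,"dy":-0.03,"dz":0.03,"roll":0},
  {"dx":0.026,"dy":-0.03,"dz":0.03,"roll":0},
])

```text
time_s: 5.4
tool_pos: [605.5, 173.5, 112.6]
tool_rot: [0.989, 0.148, 0.0, 0.0]
wrist_force: [0.1, 0.2, -2.7]
width: 34.1
finger_force: 60.1
```

Run:
```python
from h import *
import cv2
to(606,174.8,115); print(state()["joint_positions"].round(2),px("scene",np.array([606,174.8,80])))
a=[]
for n,(x,y) in (("scene",(270,215)),("top",(140,80))):
    i=optics.grab_frame(n)[:,:,::-1]; cv2.imwrite(f"pics/raw_{n}.png",i)
    a.append(cv2.resize(i[y:y+120,x:x+100],None,fx=4,fy=4,interpolation=2))
cv2.imwrite("pics/d2.png",cv2.convertScaleAbs(np.hstack(a),alpha=1.7))
```

```text
t5.4 pos [605.5 173.5 112.6] move [ 0.0009 -0.0011 -0.0024] roll 0 w34.1 j7 -1.79
[-0.15  0.56 -0.29  1.69  0.19  0.93 -1.79] [319.51855698 282.55165434]
```

View pics/d2.png

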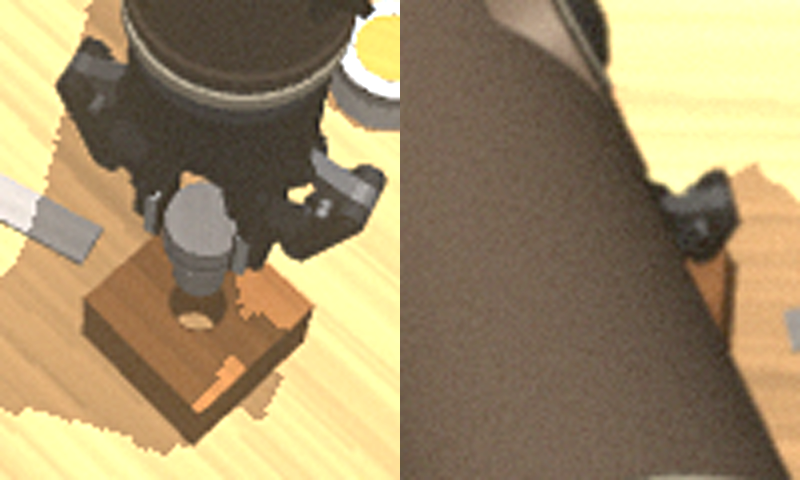

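Run:
```python
from h import *
import cv2
i=cv2.imread("pics/raw_scene.png")
g=cv2.cvtColor(i,cv2.COLOR_BGR2GRAY); b=i[:,:,2].astype(int)-i[:,:,0]
print("cols 306..336")
for r in range(258,298): print(r,*["%3d%s"%(g[r,c],"*" if b[r,c]>15 else " ") for c in range(306,336)])
for xy in((605.5,173.5),(604.2,173.1)):
  for z in(69,72,105,129): print(xy,z,px("scene",np.array([*xy,z])).round(2))
print(px("scene",np.array([606.8,174.2,45])),px("scene",np.array([605.4,176.1,45])))
```

```text
cols 306..336
258  40   36   35   38   34   39   37   41   32   68* 112*  92*  55*  42*  37   38   36   35   36   37   34   37   37   37   40   38   36   40   34   35 
259  35   39   38   37   38   37   40   37   33   85* 109* 110* 110* 112*  90*  55*  34   34   36   36   34   36   37   39   36   37   32   36   36   37 
260  40   36   39   37   36   37   40   35   29   84* 107* 106* 108*  95*  93*  97*  66*  40   34   37   34   33   36   33   35   33   39   34   36   40 
261  38   37   38   36   39   41   33   36   29   98*  94*  84   86   86   86   88   92   77   51   38   36   37   37   36   34   40   35   36   39   35 
262  38   35   35   46   38   41   34   29   44   88   87   88   89   88   89   89   90   92   93   61   36   38   37   36   38   35   37   36   34   39 
263  37   40   38  111   53   37   31   43   92   90   88   87   90   89   88   86   89   91   92   61   35   33   33   39   35   37   37   37   39   41 
264  50   77  100   76   40   35   34   76   93   90   89   89   89   90   88   86   89   92   88   77   39   38   34   38   36   37   37   36   43   43 
265  57 
[... 4703 characters left out ...]
2*  49*  63*  70*  72*  69*  68*  66*  64*  64*  62*  64*  66*
296  71*  69*  71*  72*  72*  72*  74*  72*  72*  62*  90* 105* 104* 100* 100* 102* 107*  67*  61*  68*  67*  69*  69*  70*  70*  66*  65*  64*  62*  63*
297  73*  68*  71*  70*  72*  71*  70*  73*  75*  71*  67*  57*  68*  77*  74*  64*  60*  64*  69*  67*  68*  68*  68*  69*  68*  71*  69*  67*  66*  65*
(605.5, 173.5) 69 [318.8  284.36]
(605.5, 173.5) 72 [318.9  283.69]
(605.5, 173.5) 105 [320.08 276.08]
(605.5, 173.5) 129 [320.98 270.21]
(604.2, 173.1) 69 [319.12 283.75]
(604.2, 173.1) 72 [319.23 283.08]
(604.2, 173.1) 105 [320.41 275.45]
(604.2, 173.1) 129 [321.33 269.57]
[317.79411934 290.26837674] [319.051019  290.4543289]
```

Run:
```python
from h import *
to(495,240,100)
print(px("top",np.array([495,240,60])),px("scene",np.array([495,240,60])))
```

```text
t5.5 pos [605.6 174.  112.9] move [-0.0864 -0.0955  0.0128] roll 0 w34.0 j7 -1.79
[165.57475951 211.28872732] [384.58516281 271.27552701]
```

Emit:
drive_tool([
  {"dx":-0.02,"dy":-0.02,"dz":0,"roll":0},
  {"dx":-0.045,"dy":-0.05,"dz":0,"roll":0},
  {"dx":-0.07,"dy":-0.08,"dz":0.0,"roll":0},
  {"dx":-0.086,"dy":-0.095,"dz":0.01,"roll":0},
  {"dx":-0.086,"dy":-0.095,"dz":0.02,"roll":0},
])

```text
time_s: 6.12
tool_pos: [494.1, 241.4, 92.9]
tool_rot: [0.989, 0.15, 0.001, -0.0]
wrist_force: [0.5, 0.1, -1.2]
width: 33.7
finger_force: 60.1
```

Emit:
drive_tool([
  {"dx":0,"dy":0,"dz":0.02,"roll":0},
  {"dx":0,"dy":0,"dz":0.035,"roll":0},
  {"dx":0,"dy":0,"dz":0.044,"roll":0},
  {"dx":0,"dy":0,"dz":0.047,"roll":0},
  {"dx":0,"dy":0,"dz":0.047,"roll":0},
])

```text
time_s: 6.75
tool_pos: [495.4, 240.4, 45.3]
tool_rot: [0.989, 0.149, 0.0, -0.0]
wrist_force: [1.1, -1.0, -1.9]
width: 33.8
finger_force: 60.1
```

Emit:
drive_tool([
  {"dx":0,"dy":0,"dz":0.001,"roll":0},
  {"dx":0,"dy":0,"dz":0.002,"roll":0},
  {"dx":0,"dy":0,"dz":0.003,"roll":0},
  {"dx":0,"dy":0,"dz":0.003,"roll":0},
  {"dx":0,"dy":0,"dz":0.003,"roll":0},
])

```text
time_s: 7.38
tool_pos: [495.8, 240.7, 43.5]
tool_rot: [0.989, 0.149, 0.001, -0.0]
wrist_force: [-2.0, -0.8, 8.5]
width: 33.9
finger_force: 61.3
```

Emit:
drive_tool([
  {"dx":0,"dy":0,"dz":0.001,"roll":0},
  {"dx":0,"dy":0,"dz":0.002,"roll":0},
  {"dx":0,"dy":0,"dz":0.002,"roll":0},
])

```text
time_s: 7.75
tool_pos: [496.7, 241.0, 43.4]
tool_rot: [0.989, 0.149, 0.002, -0.0]
wrist_force: [-4.1, -4.4, 25.1]
width: 33.6
finger_force: 63.0
```

Emit:
drive_tool([
  {"dx":0,"dy":0,"dz":-0.002,"roll":0},
  {"dx":0,"dy":0,"dz":-0.002,"roll":0},
  {"dx":-0.001,"dy":0,"dz":0.0,"roll":0},
  {"dx":-0.001,"dy":0,"dz":0.002,"roll":0},
  {"dx":-0.001,"dy":0,"dz":0.002,"roll":0},
], fingers=0.06)

```text
time_s: 8.38
tool_pos: [493.9, 240.0, 37.8]
tool_rot: [0.989, 0.149, -0.0, 0.0]
wrist_force: [0.0, -0.9, 0.1]
width: 59.9
finger_force: 0.0
```

Run:
```python
from h import *
import cv2
to(495.4,240.4,38);print(state()["wrist_force"])
i=optics.grab_frame("scene")[:,:,::-1]; cv2.imwrite("pics/raw_s3.png",i)
j=optics.grab_frame("top")[:,:,::-1]
cv2.imwrite("pics/d3.png",cv2.convertScaleAbs(np.hstack([cv2.resize(i[210:310,340:440],None,fx=4,fy=4,interpolation=2),cv2.resize(j[160:260,115:215],None,fx=4,fy=4,interpolation=2)]),alpha=1.7))
```

```text
t8.4 pos [493.9 240.   37.8] move [ 0.0015  0.     -0.0002] roll 0 w59.9 j7 -2.03
[ 0.00211247 -0.86511877  0.11977779]
```

View pics/d3.png

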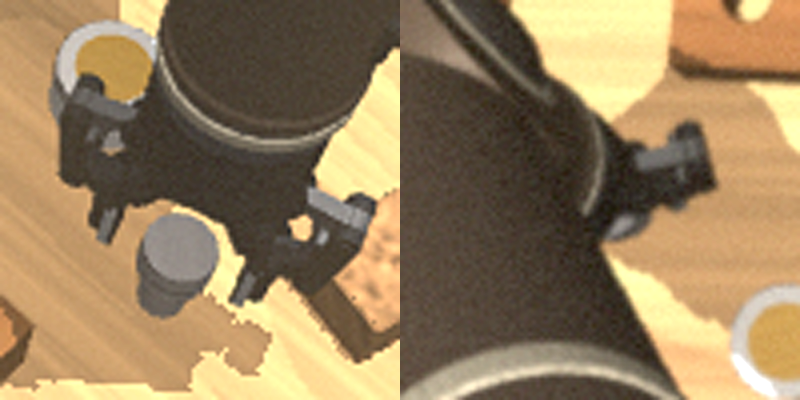

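Run:
```python
from h import *
import cv2
def top(f,u,v,z,dt=12):
    i=cv2.imread(f);m=np.zeros((422,562),np.uint8)
    g=cv2.cvtColor(cv2.GaussianBlur(i,(3,3),0),cv2.COLOR_BGR2GRAY)
    cv2.floodFill(g,m,(u,v),255,dt,dt,4|cv2.FLOODFILL_FIXED_RANGE|cv2.FLOODFILL_MASK_ONLY)
    k=m[1:-1,1:-1];c=cv2.findContours(k,0,1)[0][0];e=cv2.fitEllipse(c);print(f,e,k.sum(),w("scene",*e[0],z),px("scene",np.array([*w("scene",*e[0],z),z])))
top("pics/raw_s3.png",384,272,60)
top("pics/scene0.png",222,100,60)
to(495.4,240.4,38)
```

```text
pics/raw_s3.png ((367.8672180175781, 273.63824462890625), (33.71188735961914, 68.64716339111328), 136.62660217285156) 1271 [521.06804953 221.05681851] [367.86721802 273.63824463]
pics/scene0.png ((303.8665466308594, 228.63607788085938), (419.32379150390625, 564.6798706054688), 105.046630859375) 139063 [536.12464444  69.18564149] [303.86654663 228.63607788]
t8.5 pos [494.1 240.1  38.1] move [0.0013 0.0001 0.0001] roll 0 w59.7 j7 -2.03
```

```bash
cat >> h.py <<'E'
import cv2
def top(f,u,v,z,lo):
    i=cv2.imread(f);g=cv2.cvtColor(i,cv2.COLOR_BGR2GRAY);b=i[:,:,2].astype(int)-i[:,:,0]
    k=((g>lo)&(b<18)).astype(np.uint8)
    k=cv2.morphologyEx(k,cv2.MORPH_OPEN,np.ones((3,3),np.uint8));_,L=cv2.connectedComponents(k,connectivity=4);k=(L==L[v,u]).astype(np.uint8)
    c=cv2.findContours(k,0,1)[0][0];e=cv2.fitEllipse(c);print(f,np.round(e[0],2),e[1],k.sum(),"world",w("scene",*e[0],z).round(1))
E
python3 - <<'E'
from h import *
top("pics/raw_s3.png",384,272,60,76)
i=cv2.imread("pics/scene0.png");print(i[94:112:2,222].tolist())
top("pics/scene0.png",222,100,60,85)
E
```

```text
pics/raw_s3.png [384.73 271.42] (15.258808135986328, 17.75919532775879) 236 world [495.  240.4]
[[88, 119, 136], [109, 112, 117], [107, 112, 117], [110, 113, 119], [109, 114, 119], [106, 110, 115], [45, 53, 57], [44, 51, 55], [50, 57, 61]]
pics/scene0.png [221.65  99.47] (9.235152244567871, 13.380354881286621) 113 world [ 416.4 -324.6]
```

Emit:
drive_tool([
  {"dx":0.001,"dy":0,"dz":0,"roll":0},
  {"dx":0.001,"dy":0,"dz":0,"roll":0},
  {"dx":0.001,"dy":0,"dz":0,"roll":0},
  {"dx":0.001,"dy":0,"dz":0,"roll":0},
  {"dx":0.001,"dy":0,"dz":0,"roll":0},
], fingers=0.02, squeeze=50)

```text
time_s: 9.1
tool_pos: [495.4, 240.6, 38.6]
tool_rot: [0.989, 0.149, 0.0, -0.0]
wrist_force: [-0.4, -0.8, 5.3]
width: 34.4
finger_force: 49.8
```

Emit:
drive_tool([
  {"dx":0,"dy":0,"dz":0,"roll":0},
  {"dx":0,"dy":0,"dz":0,"roll":0},
  {"dx":0,"dy":0,"dz":0,"roll":0},
])

```text
time_s: 9.48
tool_pos: [495.4, 240.5, 38.6]
tool_rot: [0.989, 0.149, 0.0, -0.0]
wrist_force: [-0.5, -0.5, 4.7]
width: 34.2
finger_force: 49.8
```

Emit:
drive_tool([
  {"dx":0,"dy":0,"dz":-0.02,"roll":0},
  {"dx":0,"dy":0,"dz":-0.04,"roll":0},
  {"dx":0,"dy":0,"dz":-0.06,"roll":0},
  {"dx":0,"dy":0,"dz":-0.06,"roll":0},
])

```text
time_s: 9.98
tool_pos: [495.6, 240.6, 98.9]
tool_rot: [0.989, 0.149, 0.001, -0.0]
wrist_force: [-0.4, 0.1, -1.5]
width: 34.2
finger_force: 50.2
```

Run:
```python
from h import *
to(605.4,176.1,100)
```

```text
t10.0 pos [495.6 240.6  98.9] move [ 0.086   0.0939 -0.001 ] roll 0 w34.2 j7 -1.99
```

Emit:
drive_tool([
  {"dx":0.02,"dy":0.02,"dz":0,"roll":0},
  {"dx":0.045,"dy":0.05,"dz":0,"roll":0},
  {"dx":0.07,"dy":0.075,"dz":0.0,"roll":0},
  {"dx":0.0865,"dy":0.0943,"dz":0,"roll":0},
  {"dx":0.0865,"dy":0.0943,"dz":0.0,"roll":0},
])

```text
time_s: 10.6
tool_pos: [606.3, 173.3, 96.2]
tool_rot: [0.989, 0.147, -0.001, 0.001]
wrist_force: [-0.2, -0.7, -2.0]
width: 34.6
finger_force: 50.2
```

Emit:
drive_tool([
  {"dx":0,"dy":0,"dz":0.002,"roll":0},
  {"dx":0,"dy":0,"dz":0.004,"roll":0},
  {"dx":0,"dy":0,"dz":0.004,"roll":0},
])

```text
time_s: 10.98
tool_pos: [604.8, 176.4, 94.0]
tool_rot: [0.989, 0.149, -0.0, -0.0]
wrist_force: [-0.5, -0.5, -1.1]
width: 34.5
finger_force: 50.2
```

Run:
```python
from h import *
to(606,175.8,80)
i=optics.grab_frame("scene")[:,:,::-1]; cv2.imwrite("pics/raw_s4.png",i)
S=8;a=cv2.convertScaleAbs(cv2.resize(i[240:315,275:365],None,fx=S,fy=S,interpolation=2),alpha=1.7)
t=np.linspace(0,6.28,60)
for c,z,r,col in(((605.4,176.1),45,13,(0,0,255)),((606,176),95-38.6+60,18,(0,255,0)),((606,176),95-38.6+3,12,(0,255,0))):
    p=np.array([(px("scene",np.array([c[0]+r*np.cos(q),c[1]+r*np.sin(q),z]))-[275,240]+.5)*S-.5 for q in t]).astype(int)
    cv2.polylines(a,[p],True,col,1)
cv2.imwrite("pics/d4.png",a)
```

```text
t11.0 pos [604.8 176.4  94. ] move [0.001  0.0009 0.014 ] roll 0 w34.5 j7 -1.80
```

View pics/d4.png

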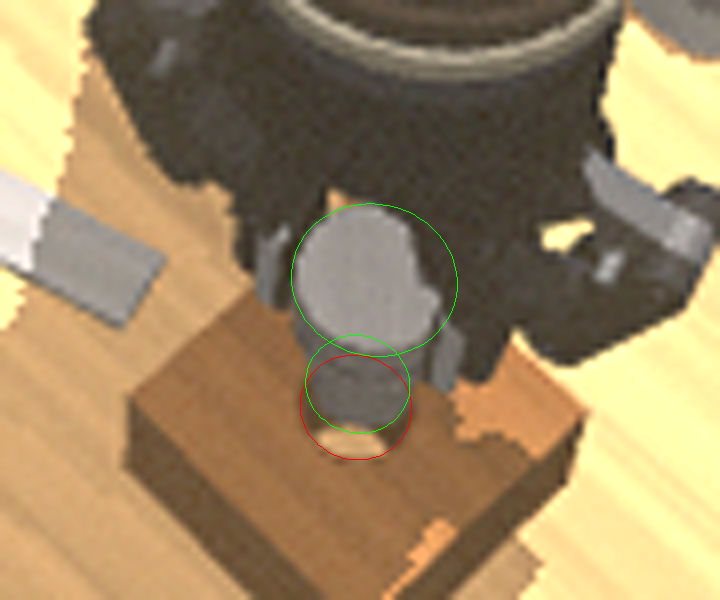

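Emit:
drive_tool([
  {"dx":0.0008,"dy":0.0005,"dz":0.003,"roll":0},
  {"dx":0.0008,"dy":0.0005,"dz":0.006,"roll":0},
  {"dx":0.0008,"dy":0.0005,"dz":0.009,"roll":0},
  {"dx":0.0008,"dy":0.0005,"dz":0.012,"roll":0},
  {"dx":0.0008,"dy":0.0005,"dz":0.013,"roll":0},
])

```text
time_s: 11.65
tool_pos: [606.3, 175.5, 81.0]
tool_rot: [0.989, 0.149, -0.0, 0.0]
wrist_force: [-0.4, 0.7, -1.5]
width: 34.5
finger_force: 50.2
```

Emit:
drive_tool([
  {"dx":0,"dy":0,"dz":0.001,"roll":0},
  {"dx":0,"dy":0,"dz":0.002,"roll":0},
  {"dx":0,"dy":0,"dz":0.003,"roll":0},
  {"dx":0,"dy":0,"dz":0.004,"roll":0},
])

```text
time_s: 12.15
tool_pos: [606.4, 175.6, 77.3]
tool_rot: [0.989, 0.149, -0.0, -0.0]
wrist_force: [-0.7, 0.5, -1.1]
width: 34.0
finger_force: 50.2
```

Emit:
drive_tool([
  {"dx":0,"dy":0,"dz":0.004,"roll":0},
  {"dx":0,"dy":0,"dz":0.008,"roll":0},
  {"dx":0,"dy":0,"dz":0.012,"roll":0},
  {"dx":0,"dy":0,"dz":0.016,"roll":0},
  {"dx":0,"dy":0,"dz":0.018,"roll":0},
])

```text
time_s: 12.78
tool_pos: [606.3, 175.7, 58.9]
tool_rot: [0.989, 0.149, -0.0, -0.0]
wrist_force: [-2.1, 2.0, -0.2]
width: 34.6
finger_force: 50.3
```

Emit:
drive_tool([
  {"dx":0,"dy":0,"dz":0.003,"roll":0},
  {"dx":0,"dy":0,"dz":0.006,"roll":0},
  {"dx":0,"dy":0,"dz":0.009,"roll":0},
  {"dx":0,"dy":0,"dz":0.011,"roll":0},
  {"dx":0,"dy":0,"dz":0.011,"roll":0},
])

```text
time_s: 13.4
tool_pos: [606.2, 175.8, 47.9]
tool_rot: [0.989, 0.149, -0.0, -0.0]
wrist_force: [-3.6, 2.8, -2.7]
width: 34.2
finger_force: 50.2
```

Push the last mm, then release and go up; compute the tin grasp next (nearest).

Emit:
drive_tool([
  {"dx":0,"dy":0,"dz":0.001,"roll":0},
  {"dx":0,"dy":0,"dz":0.0015,"roll":0},
  {"dx":0,"dy":0,"dz":0.0015,"roll":0},
])

```text
time_s: 13.78
tool_pos: [606.3, 175.8, 47.7]
tool_rot: [0.989, 0.149, -0.0, -0.0]
wrist_force: [-6.8, 1.5, 8.6]
width: 34.2
finger_force: 51.4
```

Emit:
drive_tool([
  {"dx":0,"dy":0,"dz":-0.002,"roll":0},
  {"dx":0,"dy":0,"dz":-0.002,"roll":0},
  {"dx":0,"dy":0,"dz":-0.002,"roll":0},
  {"dx":0,"dy":0,"dz":-0.002,"roll":0},
], fingers=0.07)

```text
time_s: 14.28
tool_pos: [606.7, 175.2, 48.7]
tool_rot: [0.989, 0.149, 0.0, 0.0]
wrist_force: [0.4, -0.5, 0.2]
width: 69.9
finger_force: 0.0
```

Emit:
drive_tool([
  {"dx":0,"dy":0,"dz":-0.03,"roll":0},
  {"dx":0,"dy":0,"dz":-0.07,"roll":0},
  {"dx":0,"dy":0,"dz":-0.1,"roll":0},
  {"dx":0,"dy":0,"dz":-0.1,"roll":0},
], fingers=0.085)

```text
time_s: 14.78
tool_pos: [608.1, 176.1, 151.5]
tool_rot: [0.989, 0.149, 0.002, -0.0]
wrist_force: [1.1, -0.3, -0.0]
width: 85.2
finger_force: 0.0
```

Run:
```python
from h import *
print(w("scene",367.5,228.5,36))
to(409,311.5,120,1.31)
i=optics.grab_frame("scene")[:,:,::-1]; cv2.imwrite("pics/raw_s5.png",i)
S=8;a=cv2.convertScaleAbs(cv2.resize(i[250:320,280:360],None,fx=S,fy=S,interpolation=2),alpha=1.6)
t=np.linspace(0,6.28,60)
for c,z,r,col in(((605.4,176.1),69,18,(0,0,255)),((605.4,176.1),45,18,(0,255,0))):
    p=np.array([(px("scene",np.array([c[0]+r*np.cos(q),c[1]+r*np.sin(q),z]))-[280,250]+.5)*S-.5 for q in t]).astype(int)
    cv2.polylines(a,[p],True,col,1)
cv2.imwrite("pics/d5.png",a)
```

```text
[432.30769766 151.5528287 ]
t14.8 pos [608.1 176.1 151.5] move [-0.1506 -0.188   0.0308] roll 0.559 w85.2 j7 -1.78
```

View pics/d5.png

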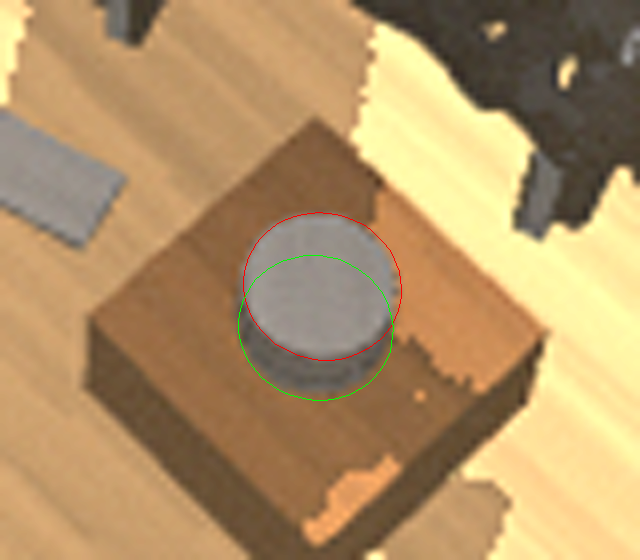

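Emit:
drive_tool([
  {"dx":-0.03,"dy":-0.04,"dz":0,"roll":0.15},
  {"dx":-0.06,"dy":-0.08,"dz":0,"roll":0.3},
  {"dx":-0.09,"dy":-0.12,"dz":0.0,"roll":0.45},
  {"dx":-0.12,"dy":-0.16,"dz":0,"roll":0.559},
  {"dx":-0.15,"dy":-0.1875,"dz":0.02,"roll":0.559},
])

```text
time_s: 15.45
tool_pos: [406.4, 312.2, 128.5]
tool_rot: [0.992, -0.13, 0.0, -0.001]
wrist_force: [-0.4, 1.0, -1.0]
width: 85.4
finger_force: 0.0
```

Emit:
drive_tool([
  {"dx":0,"dy":0,"dz":0.02,"roll":0},
  {"dx":0,"dy":0,"dz":0.04,"roll":0},
  {"dx":0,"dy":0,"dz":0.04,"roll":0},
])

```text
time_s: 15.82
tool_pos: [406.4, 309.3, 86.5]
tool_rot: [0.992, -0.13, -0.002, 0.002]
wrist_force: [-0.4, 0.2, -0.3]
width: 84.7
finger_force: 0.0
```

Run:
```python
from h import *
to(409.5,311,18,1.31)
```

```text
t15.8 pos [406.4 309.3  86.5] move [ 0.0027 -0.0027  0.0685] roll 0.001 w84.7 j7 -2.71
```

Emit:
drive_tool([
  {"dx":0.003,"dy":-0.003,"dz":0.02,"roll":0},
  {"dx":0.003,"dy":-0.003,"dz":0.045,"roll":0},
  {"dx":0.003,"dy":-0.003,"dz":0.062,"roll":0},
  {"dx":0.003,"dy":-0.003,"dz":0.069,"roll":0},
  {"dx":0.003,"dy":-0.003,"dz":0.069,"roll":0},
])

```text
time_s: 16.45
tool_pos: [411.6, 312.6, 19.7]
tool_rot: [0.992, -0.13, -0.0, 0.0]
wrist_force: [-0.2, 0.2, 0.1]
width: 85.6
finger_force: 0.0
```

Emit:
drive_tool([
  {"dx":0,"dy":0,"dz":0,"roll":0},
  {"dx":0,"dy":0,"dz":0,"roll":0},
  {"dx":0,"dy":0,"dz":0,"roll":0},
  {"dx":0,"dy":0,"dz":0,"roll":0},
  {"dx":0,"dy":0,"dz":0,"roll":0},
], fingers=0.04, squeeze=40)

```text
time_s: 17.08
tool_pos: [412.1, 313.0, 20.7]
tool_rot: [0.992, -0.13, 0.001, -0.0]
wrist_force: [-1.1, -1.2, 6.0]
width: 54.3
finger_force: 42.3
```

Emit:
drive_tool([
  {"dx":0,"dy":0,"dz":-0.02,"roll":0},
  {"dx":0,"dy":0,"dz":-0.05,"roll":0},
  {"dx":0,"dy":0,"dz":-0.09,"roll":0},
  {"dx":0,"dy":0,"dz":-0.12,"roll":0},
  {"dx":0,"dy":0,"dz":-0.12,"roll":0},
])

```text
time_s: 17.7
tool_pos: [412.8, 313.6, 142.1]
tool_rot: [0.992, -0.13, 0.002, -0.002]
wrist_force: [0.5, 0.4, -1.1]
width: 53.9
finger_force: 43.2
```

Run:
```python
from h import *
to(579,-346.5,140,1.687)
```

```text
t17.7 pos [412.8 313.6 142.1] move [0.3306 0.595  0.0009] roll -0.377 w53.9 j7 -2.68
```

Emit:
drive_tool([
  {"dx":0.025,"dy":0.045,"dz":0,"roll":0},
  {"dx":0.05,"dy":0.09,"dz":0,"roll":0},
  {"dx":0.075,"dy":0.135,"dz":0.0,"roll":0},
  {"dx":0.1,"dy":0.18,"dz":0,"roll":0},
  {"dx":0.125,"dy":0.225,"dz":0,"roll":0},
])

```text
time_s: 18.32
tool_pos: [474.1, 61.3, 138.8]
tool_rot: [0.992, -0.13, -0.001, 0.0]
wrist_force: [1.0, 0.2, -1.9]
width: 54.3
finger_force: 43.2
```

Emit:
drive_tool([
  {"dx":0.025,"dy":0.045,"dz":0,"roll":0},
  {"dx":0.05,"dy":0.09,"dz":0,"roll":0},
  {"dx":0.075,"dy":0.135,"dz":0.0,"roll":0},
  {"dx":0.1,"dy":0.18,"dz":0,"roll":0},
  {"dx":0.125,"dy":0.225,"dz":0,"roll":0},
])

```text
time_s: 18.95
tool_pos: [536.9, -188.0, 138.5]
tool_rot: [0.992, -0.13, -0.001, -0.0]
wrist_force: [0.5, 0.9, -1.5]
width: 54.3
finger_force: 43.2
```

Emit:
drive_tool([
  {"dx":0.025,"dy":0.045,"dz":0,"roll":-0.13},
  {"dx":0.05,"dy":0.09,"dz":0,"roll":-0.26},
  {"dx":0.075,"dy":0.135,"dz":0.0,"roll":-0.377},
  {"dx":0.081,"dy":0.145,"dz":0,"roll":-0.377},
  {"dx":0.081,"dy":0.145,"dz":0,"roll":-0.377},
])

```text
time_s: 19.58
tool_pos: [577.5, -347.6, 138.1]
tool_rot: [0.998, 0.057, -0.001, -0.001]
wrist_force: [0.3, 0.8, -1.9]
width: 54.0
finger_force: 43.2
```

Emit:
drive_tool([
  {"dx":0,"dy":0,"dz":0.03,"roll":0},
  {"dx":0,"dy":0,"dz":0.06,"roll":0},
  {"dx":0,"dy":0,"dz":0.06,"roll":0},
])

```text
time_s: 19.95
tool_pos: [576.9, -344.0, 77.1]
tool_rot: [0.998, 0.059, -0.002, -0.002]
wrist_force: [-0.6, 0.0, -1.7]
width: 53.8
finger_force: 43.2
```

Run:
```python
from h import *
to(579,-346.5,26.5,1.687)
```

```text
t19.9 pos [ 576.9 -344.    77.1] move [0.0021 0.0029 0.0506] roll 0.003 w53.8 j7 -1.04
```

Emit:
drive_tool([
  {"dx":0.003,"dy":0.003,"dz":0.015,"roll":0},
  {"dx":0.003,"dy":0.003,"dz":0.03,"roll":0},
  {"dx":0.003,"dy":0.003,"dz":0.042,"roll":0},
  {"dx":0.003,"dy":0.003,"dz":0.046,"roll":0},
  {"dx":0.003,"dy":0.003,"dz":0.046,"roll":0},
])

```text
time_s: 20.58
tool_pos: [581.6, -350.0, 33.5]
tool_rot: [0.998, 0.058, -0.0, -0.0]
wrist_force: [0.1, -0.7, -1.0]
width: 54.0
finger_force: 43.2
```

Emit:
drive_tool([
  {"dx":0,"dy":0,"dz":0.001,"roll":0},
  {"dx":0,"dy":0,"dz":0.002,"roll":0},
  {"dx":0,"dy":0,"dz":0.003,"roll":0},
  {"dx":0,"dy":0,"dz":0.004,"roll":0},
])

```text
time_s: 21.08
tool_pos: [581.8, -350.1, 29.9]
tool_rot: [0.998, 0.058, 0.0, 0.0]
wrist_force: [0.4, -0.1, -1.2]
width: 53.8
finger_force: 43.2
```

Emit:
drive_tool([
  {"dx":-0.001,"dy":-0.003,"dz":0.001,"roll":0},
  {"dx":-0.001,"dy":-0.003,"dz":0.002,"roll":0},
  {"dx":-0.001,"dy":-0.003,"dz":0.003,"roll":0},
  {"dx":-0.001,"dy":-0.003,"dz":0.004,"roll":0},
  {"dx":-0.001,"dy":-0.003,"dz":0.004,"roll":0},
])

```text
time_s: 21.7
tool_pos: [580.4, -347.2, 26.8]
tool_rot: [0.998, 0.058, 0.0, -0.0]
wrist_force: [-3.5, 1.2, 6.4]
width: 54.0
finger_force: 44.1
```

Emit:
drive_tool([
  {"dx":0,"dy":0,"dz":-0.001,"roll":0},
  {"dx":0,"dy":0,"dz":-0.001,"roll":0},
  {"dx":0,"dy":0,"dz":-0.001,"roll":0},
  {"dx":0,"dy":0,"dz":-0.001,"roll":0},
], fingers=0.08)

```text
time_s: 22.2
tool_pos: [580.4, -347.2, 26.7]
tool_rot: [0.998, 0.058, -0.0, -0.0]
wrist_force: [-0.3, -1.4, 0.2]
width: 80.4
finger_force: 0.0
```

Emit:
drive_tool([
  {"dx":0,"dy":0,"dz":-0.03,"roll":0},
  {"dx":0,"dy":0,"dz":-0.07,"roll":0},
  {"dx":0,"dy":0,"dz":-0.11,"roll":0},
  {"dx":0,"dy":0,"dz":-0.11,"roll":0},
])

```text
time_s: 22.7
tool_pos: [582.4, -348.3, 140.8]
tool_rot: [0.998, 0.058, 0.003, 0.002]
wrist_force: [0.5, 0.0, -0.1]
width: 79.9
finger_force: 0.0
```

Run:
```python
from h import *
f=lambda u,v,x0,y0:(x0+(u+.5)/4-.5,y0+(v+.5)/4-.5)
# sole end corners seen: front-left, front-right, rear-right (z~3)
A,B,Cc=[w("scene",*f(u,v,130,85),3) for u,v in((443,316),(498,355),(631,236))]
print("plane scene",(A+Cc)/2,B,Cc)
to(431.5,-162.2,130,1.667)
```

```text
plane scene [ 428.39867965 -163.42400466] [ 485.98838141 -136.46043399] [ 367.28048294 -146.40262643]
t22.7 pos [ 582.4 -348.3  140.8] move [-0.1283 -0.2025  0.0093] roll 0.02 w79.9 j7 -1.03
```

Emit:
drive_tool([
  {"dx":-0.03,"dy":-0.045,"dz":0,"roll":0},
  {"dx":-0.06,"dy":-0.09,"dz":0,"roll":0.02},
  {"dx":-0.09,"dy":-0.135,"dz":0.0,"roll":0.02},
  {"dx":-0.12,"dy":-0.18,"dz":0,"roll":0.02},
  {"dx":-0.1295,"dy":-0.202,"dz":0.0,"roll":0.02},
])

```text
time_s: 23.32
tool_pos: [425.4, -159.6, 136.0]
tool_rot: [0.999, 0.049, -0.001, -0.0]
wrist_force: [0.7, 0.2, 0.1]
width: 79.8
finger_force: 0.0
```

Emit:
drive_tool([
  {"dx":0,"dy":0,"dz":0.03,"roll":0},
  {"dx":0,"dy":0,"dz":0.06,"roll":0},
  {"dx":0,"dy":0,"dz":0.06,"roll":0},
])

```text
time_s: 23.7
tool_pos: [426.2, -161.0, 74.8]
tool_rot: [0.999, 0.049, -0.002, -0.001]
wrist_force: [-0.7, -1.1, 0.1]
width: 79.7
finger_force: 0.0
```

Run:
```python
from h import *
to(430.5,-162.5,17.5,1.662)
```

```text
t23.7 pos [ 426.2 -161.    74.8] move [0.0044 0.002  0.0573] roll 0.006 w79.7 j7 -1.30
```

Emit:
drive_tool([
  {"dx":0.003,"dy":0.002,"dz":0.02,"roll":0},
  {"dx":0.003,"dy":0.002,"dz":0.04,"roll":0},
  {"dx":0.003,"dy":0.002,"dz":0.052,"roll":0},
  {"dx":0.003,"dy":0.002,"dz":0.057,"roll":0},
  {"dx":0.003,"dy":0.002,"dz":0.057,"roll":0},
])

```text
time_s: 24.32
tool_pos: [431.5, -163.5, 20.0]
tool_rot: [0.999, 0.048, 0.0, 0.0]
wrist_force: [0.5, 0.2, -0.2]
width: 79.9
finger_force: 0.0
```

Emit:
drive_tool([
  {"dx":0,"dy":0,"dz":0,"roll":0},
  {"dx":0,"dy":0,"dz":0,"roll":0},
  {"dx":0,"dy":0,"dz":0,"roll":0},
  {"dx":0,"dy":0,"dz":0,"roll":0},
  {"dx":0,"dy":0,"dz":0,"roll":0},
], fingers=0.03, squeeze=80)

```text
time_s: 24.95
tool_pos: [431.7, -163.1, 20.7]
tool_rot: [0.999, 0.048, 0.0, 0.0]
wrist_force: [-3.2, 1.8, 10.8]
width: 41.8
finger_force: 80.9
```

Emit:
drive_tool([
  {"dx":0,"dy":0,"dz":-0.02,"roll":0},
  {"dx":0,"dy":0,"dz":-0.05,"roll":0},
  {"dx":0,"dy":0,"dz":-0.09,"roll":0},
  {"dx":0,"dy":0,"dz":-0.13,"roll":0},
  {"dx":0,"dy":0,"dz":-0.13,"roll":0},
])

```text
time_s: 25.58
tool_pos: [432.8, -163.9, 152.0]
tool_rot: [0.999, 0.048, 0.002, 0.001]
wrist_force: [0.6, -0.6, -6.3]
width: 41.8
finger_force: 84.8
```

Run:
```python
from h import *
to(592,346.5,150,1.559)
```

```text
t25.6 pos [ 432.8 -163.9  152. ] move [ 0.2077 -0.4927  0.0019] roll 0.108 w41.8 j7 -1.27
```

Emit:
drive_tool([
  {"dx":0.02,"dy":-0.045,"dz":0,"roll":0},
  {"dx":0.04,"dy":-0.09,"dz":0,"roll":0},
  {"dx":0.06,"dy":-0.14,"dz":0.0,"roll":0},
  {"dx":0.08,"dy":-0.19,"dz":0,"roll":0},
  {"dx":0.1,"dy":-0.24,"dz":0,"roll":0},
])

```text
time_s: 26.2
tool_pos: [506.7, 86.4, 147.6]
tool_rot: [0.999, 0.048, -0.002, 0.0]
wrist_force: [1.2, -0.9, -5.7]
width: 41.8
finger_force: 84.7
```

Emit:
drive_tool([
  {"dx":0.02,"dy":-0.05,"dz":0,"roll":0.05},
  {"dx":0.04,"dy":-0.1,"dz":0,"roll":0.108},
  {"dx":0.06,"dy":-0.15,"dz":0.0,"roll":0.108},
  {"dx":0.08,"dy":-0.19,"dz":0,"roll":0.108},
  {"dx":0.1,"dy":-0.23,"dz":0,"roll":0.108},
])

```text
time_s: 26.82
tool_pos: [584.1, 324.4, 146.4]
tool_rot: [1.0, -0.005, -0.002, 0.001]
wrist_force: [0.5, -0.5, -5.0]
width: 41.7
finger_force: 84.6
```

Emit:
drive_tool([
  {"dx":0.009,"dy":-0.022,"dz":0.02,"roll":0},
  {"dx":0.009,"dy":-0.022,"dz":0.05,"roll":0},
  {"dx":0.009,"dy":-0.022,"dz":0.08,"roll":0},
  {"dx":0.009,"dy":-0.022,"dz":0.08,"roll":0},
])

```text
time_s: 27.32
tool_pos: [591.0, 343.5, 64.1]
tool_rot: [1.0, -0.005, -0.004, 0.003]
wrist_force: [-0.6, 0.2, -6.5]
width: 42.1
finger_force: 84.5
```

Run:
```python
from h import *
to(592,346.5,34,1.559)
```

```text
t27.3 pos [591.  343.5  64.1] move [ 0.0013 -0.0032  0.03  ] roll 0.001 w42.1 j7 -2.33
```

Emit:
drive_tool([
  {"dx":0,"dy":0,"dz":0.01,"roll":0},
  {"dx":0,"dy":0,"dz":0.02,"roll":0},
  {"dx":0,"dy":0,"dz":0.028,"roll":0},
  {"dx":0,"dy":0,"dz":0.03,"roll":0},
  {"dx":0,"dy":0,"dz":0.03,"roll":0},
])

```text
time_s: 27.95
tool_pos: [594.4, 345.7, 39.9]
tool_rot: [1.0, -0.006, 0.0, -0.0]
wrist_force: [-0.8, -0.5, -6.2]
width: 42.1
finger_force: 84.7
```

Run:
```python
from h import *
to(592,346.5,26.7,1.559)
```

```text
t27.9 pos [594.4 345.7  39.9] move [-0.0024 -0.0008  0.0132] roll 0.001 w42.1 j7 -2.34
```

Emit:
drive_tool([
  {"dx":-0.002,"dy":-0.001,"dz":0.003,"roll":0},
  {"dx":-0.002,"dy":-0.001,"dz":0.006,"roll":0},
  {"dx":-0.002,"dy":-0.001,"dz":0.009,"roll":0},
  {"dx":-0.002,"dy":-0.001,"dz":0.011,"roll":0},
  {"dx":-0.002,"dy":-0.001,"dz":0.012,"roll":0},
])

```text
time_s: 28.58
tool_pos: [592.3, 346.6, 27.5]
tool_rot: [1.0, -0.006, -0.0, 0.0]
wrist_force: [-0.4, 0.2, -5.6]
width: 41.9
finger_force: 84.7
```

Emit:
drive_tool([
  {"dx":0,"dy":0,"dz":0.001,"roll":0},
  {"dx":0,"dy":0,"dz":0.002,"roll":0},
  {"dx":0,"dy":0,"dz":0.002,"roll":0},
])

```text
time_s: 28.95
tool_pos: [592.4, 346.7, 26.9]
tool_rot: [1.0, -0.006, 0.0, 0.0]
wrist_force: [-4.3, -2.9, 6.2]
width: 41.8
finger_force: 85.9
```

Emit:
drive_tool([
  {"dx":0,"dy":0,"dz":-0.001,"roll":0},
  {"dx":0,"dy":0,"dz":-0.001,"roll":0},
  {"dx":0,"dy":0,"dz":-0.001,"roll":0},
  {"dx":0,"dy":0,"dz":-0.001,"roll":0},
], fingers=0.085)

```text
time_s: 29.45
tool_pos: [592.4, 346.8, 26.8]
tool_rot: [1.0, -0.006, 0.0, -0.0]
wrist_force: [-0.0, 1.5, 0.4]
width: 84.9
finger_force: 0.0
```

Emit:
drive_tool([
  {"dx":0,"dy":0,"dz":-0.03,"roll":0},
  {"dx":0,"dy":0,"dz":-0.07,"roll":0},
  {"dx":0,"dy":0,"dz":-0.11,"roll":0},
  {"dx":0,"dy":0,"dz":-0.11,"roll":0},
])

```text
time_s: 29.95
tool_pos: [594.2, 348.0, 140.9]
tool_rot: [1.0, -0.006, 0.003, -0.002]
wrist_force: [0.3, 0.1, 0.1]
width: 84.9
finger_force: 0.0
```

Run:
```python
from h import *
to(431,149.5,130)
```

```text
t29.9 pos [594.2 348.  140.9] move [-0.161   0.2004  0.0092] roll 0 w84.9 j7 -2.32
```

Emit:
drive_tool([
  {"dx":-0.035,"dy":0.045,"dz":0,"roll":0},
  {"dx":-0.07,"dy":0.09,"dz":0,"roll":0},
  {"dx":-0.105,"dy":0.135,"dz":0.0,"roll":0},
  {"dx":-0.14,"dy":0.175,"dz":0,"roll":0},
  {"dx":-0.161,"dy":0.2,"dz":0,"roll":0},
])

```text
time_s: 30.58
tool_pos: [426.9, 146.1, 136.1]
tool_rot: [1.0, -0.006, -0.001, 0.001]
wrist_force: [0.7, 0.0, -0.1]
width: 85.4
finger_force: 0.0
```

Emit:
drive_tool([
  {"dx":0,"dy":0,"dz":0.03,"roll":0},
  {"dx":0,"dy":0,"dz":0.06,"roll":0},
  {"dx":0,"dy":0,"dz":0.07,"roll":0},
  {"dx":0,"dy":0,"dz":0.07,"roll":0},
  {"dx":0,"dy":0,"dz":0.07,"roll":0},
])

```text
time_s: 31.2
tool_pos: [429.6, 148.8, 67.4]
tool_rot: [1.0, -0.005, 0.0, -0.0]
wrist_force: [-0.4, 0.0, 0.8]
width: 84.8
finger_force: 0.0
```

Run:
```python
from h import *
to(431,149.5,18)
```

```text
t31.2 pos [429.6 148.8  67.4] move [ 0.0014 -0.0007  0.0495] roll 0 w84.8 j7 -2.19
```

Emit:
drive_tool([
  {"dx":0.001,"dy":0,"dz":0.02,"roll":0},
  {"dx":0.001,"dy":0,"dz":0.035,"roll":0},
  {"dx":0.001,"dy":0,"dz":0.045,"roll":0},
  {"dx":0.001,"dy":0,"dz":0.048,"roll":0},
  {"dx":0.001,"dy":0,"dz":0.048,"roll":0},
])

```text
time_s: 31.82
tool_pos: [430.1, 148.5, 18.8]
tool_rot: [1.0, -0.006, -0.0, 0.0]
wrist_force: [0.4, 0.1, -0.3]
width: 84.8
finger_force: 0.0
```

Emit:
drive_tool([
  {"dx":0,"dy":0,"dz":0,"roll":0},
  {"dx":0,"dy":0,"dz":0,"roll":0},
  {"dx":0,"dy":0,"dz":0,"roll":0},
  {"dx":0,"dy":0,"dz":0,"roll":0},
  {"dx":0,"dy":0,"dz":0,"roll":0},
], fingers=0.045, squeeze=50)

```text
time_s: 32.45
tool_pos: [430.4, 148.6, 19.6]
tool_rot: [1.0, -0.006, 0.001, -0.0]
wrist_force: [-2.5, 0.8, 7.3]
width: 56.2
finger_force: 51.4
```

Emit:
drive_tool([
  {"dx":0,"dy":0,"dz":-0.02,"roll":0},
  {"dx":0,"dy":0,"dz":-0.05,"roll":0},
  {"dx":0,"dy":0,"dz":-0.09,"roll":0},
  {"dx":0,"dy":0,"dz":-0.12,"roll":0},
  {"dx":0,"dy":0,"dz":-0.12,"roll":0},
])

```text
time_s: 33.08
tool_pos: [431.4, 148.9, 141.0]
tool_rot: [1.0, -0.006, 0.002, -0.001]
wrist_force: [1.0, 0.6, -1.9]
width: 55.4
finger_force: 53.7
```

Run:
```python
from h import *
to(611.5,-164,140)
```

```text
t33.1 pos [431.4 148.9 141. ] move [0.1836 0.3108 0.0014] roll 0 w55.4 j7 -2.13
```

Emit:
drive_tool([
  {"dx":0.025,"dy":0.045,"dz":0,"roll":0},
  {"dx":0.055,"dy":0.095,"dz":0,"roll":0},
  {"dx":0.085,"dy":0.145,"dz":0.0,"roll":0},
  {"dx":0.115,"dy":0.195,"dz":0,"roll":0},
  {"dx":0.145,"dy":0.245,"dz":0,"roll":0},
])

```text
time_s: 33.7
tool_pos: [572.4, -99.8, 137.4]
tool_rot: [1.0, -0.006, -0.001, -0.0]
wrist_force: [0.7, 0.9, -1.3]
width: 55.9
finger_force: 53.7
```

Emit:
drive_tool([
  {"dx":0.025,"dy":0.045,"dz":0.01,"roll":0},
  {"dx":0.0385,"dy":0.066,"dz":0.03,"roll":0},
  {"dx":0.0385,"dy":0.066,"dz":0.06,"roll":0},
  {"dx":0.0385,"dy":0.066,"dz":0.08,"roll":0},
  {"dx":0.0385,"dy":0.066,"dz":0.08,"roll":0},
])

```text
time_s: 34.33
tool_pos: [608.4, -163.7, 56.4]
tool_rot: [1.0, -0.005, -0.002, -0.001]
wrist_force: [-0.7, -0.1, -1.1]
width: 55.8
finger_force: 53.7
```

Emit:
drive_tool([
  {"dx":0,"dy":0,"dz":0.01,"roll":0},
  {"dx":0,"dy":0,"dz":0.02,"roll":0},
  {"dx":0,"dy":0,"dz":0.02,"roll":0},
])

```text
time_s: 34.7
tool_pos: [609.6, -164.4, 38.3]
tool_rot: [1.0, -0.006, -0.0, -0.0]
wrist_force: [-0.2, 0.1, -2.0]
width: 56.0
finger_force: 53.7
```

Run:
```python
from h import *
to(611.5,-164,24.6)
```

```text
t34.7 pos [ 609.6 -164.4   38.3] move [ 0.0019 -0.0004  0.0137] roll 0 w56.0 j7 -1.49
```

Emit:
drive_tool([
  {"dx":0.001,"dy":0,"dz":0.003,"roll":0},
  {"dx":0.001,"dy":0,"dz":0.006,"roll":0},
  {"dx":0.001,"dy":0,"dz":0.009,"roll":0},
  {"dx":0.001,"dy":0,"dz":0.012,"roll":0},
  {"dx":0.001,"dy":0,"dz":0.012,"roll":0},
])

```text
time_s: 35.33
tool_pos: [610.8, -164.5, 26.5]
tool_rot: [1.0, -0.006, -0.0, -0.0]
wrist_force: [-0.4, -0.0, -1.1]
width: 56.1
finger_force: 53.7
```

Emit:
drive_tool([
  {"dx":0,"dy":0,"dz":0.001,"roll":0},
  {"dx":0,"dy":0,"dz":0.002,"roll":0},
  {"dx":0,"dy":0,"dz":0.0025,"roll":0},
  {"dx":0,"dy":0,"dz":0.0025,"roll":0},
])

```text
time_s: 35.83
tool_pos: [611.2, -164.6, 24.8]
tool_rot: [1.0, -0.006, 0.0, 0.0]
wrist_force: [-2.4, 0.4, 4.9]
width: 55.6
finger_force: 54.4
```

Landed. Release, rise, move the arm out of view and look.

Emit:
drive_tool([
  {"dx":0,"dy":0,"dz":-0.001,"roll":0},
  {"dx":0,"dy":0,"dz":-0.001,"roll":0},
  {"dx":0,"dy":0,"dz":-0.001,"roll":0},
  {"dx":0,"dy":0,"dz":-0.001,"roll":0},
], fingers=0.085)

```text
time_s: 36.33
tool_pos: [611.1, -164.6, 25.2]
tool_rot: [1.0, -0.006, -0.0, 0.0]
wrist_force: [-0.7, 0.3, -0.8]
width: 84.9
finger_force: 0.0
```

Emit:
drive_tool([
  {"dx":0,"dy":0,"dz":-0.03,"roll":0},
  {"dx":0,"dy":0,"dz":-0.07,"roll":0},
  {"dx":0,"dy":0,"dz":-0.12,"roll":0},
  {"dx":0,"dy":0,"dz":-0.16,"roll":0},
  {"dx":0,"dy":0,"dz":-0.16,"roll":0},
])

```text
time_s: 36.95
tool_pos: [613.2, -165.0, 189.3]
tool_rot: [1.0, -0.006, 0.003, 0.001]
wrist_force: [0.1, -0.2, -0.3]
width: 84.8
finger_force: 0.0
```

Emit:
drive_tool([
  {"dx":-0.04,"dy":0.04,"dz":0,"roll":0},
  {"dx":-0.08,"dy":0.08,"dz":0,"roll":0},
  {"dx":-0.12,"dy":0.12,"dz":0,"roll":0},
  {"dx":-0.16,"dy":0.16,"dz":0,"roll":0},
  {"dx":-0.2,"dy":0.2,"dz":0,"roll":0},
])

```text
time_s: 37.58
tool_pos: [406.9, -363.1, 184.3]
tool_rot: [1.0, -0.006, -0.001, -0.0]
wrist_force: [0.6, -0.6, 0.3]
width: 85.1
finger_force: 0.0
```

Emit:
drive_tool([
  {"dx":-0.03,"dy":0.05,"dz":0,"roll":0},
  {"dx":-0.06,"dy":0.1,"dz":0,"roll":0},
  {"dx":-0.09,"dy":0.15,"dz":0,"roll":0},
  {"dx":-0.12,"dy":0.2,"dz":0,"roll":0},
  {"dx":-0.12,"dy":0.2,"dz":0,"roll":0},
])

```text
time_s: 38.2
tool_pos: [281.2, -564.7, 183.6]
tool_rot: [1.0, -0.01, -0.002, 0.0]
wrist_force: [0.7, 1.0, 0.4]
width: 85.2
finger_force: 0.0
```

Run:
```python
from h import *
to(0,0,0)
j=optics.grab_frame("top")[:,:,::-1];i=optics.grab_frame("scene")[:,:,::-1]
cv2.imwrite("pics/f1.png",cv2.convertScaleAbs(cv2.resize(j[110:290,95:495],None,fx=2,fy=2,interpolation=2),alpha=1.5))
cv2.imwrite("pics/f2.png",cv2.convertScaleAbs(cv2.resize(i[90:410,120:450],None,fx=1.8,fy=1.8,interpolation=2),alpha=1.5))
```

```text
t38.2 pos [ 281.2 -564.7  183.6] move [-0.2914 -0.5592  0.1844] roll 0 w85.2 j7 -0.56
```

View pics/f1.png

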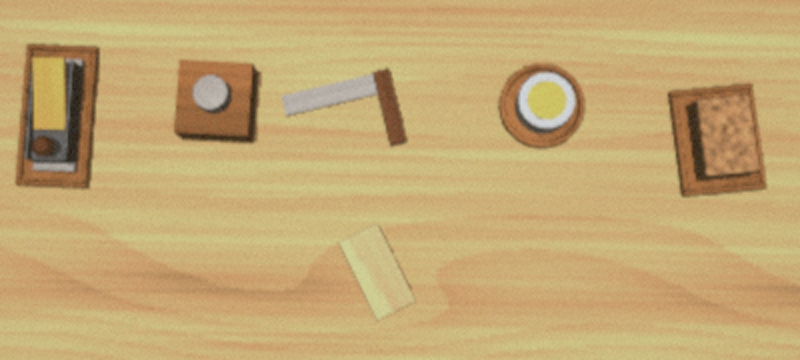

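View pics/f2.png

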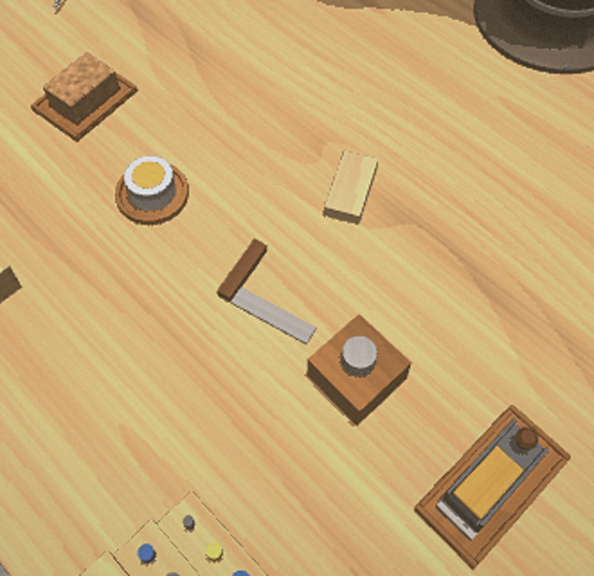

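```bash
python3 -c "
from cell import workorder
print(workorder.sign_off())"
```

```text
the job is handed in; nothing more can be done
None
```

I handed the job in after about 38 s of robot time, and no verdict came back. In the last pictures the plane, sanding block and tin look flat and centred in their holders, the bench dog is home in the block, and the offcut and try square haven't visibly moved.

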